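Swap the part on the inspection stage and raise the stage one notch

TASK

Take the screw canister off the stage of the inspection stand and stand it upright on a free part of the desk, then stand the spare eyepiece upright in the middle of the stage, under the lens. After that lift the loaded stage by its handle until the pawl catches the next notch up, one notch only, and let go. Leave the glass beaker and the two dropper bottles standing where they are.

Things in the scene. Friction and masses are not known exactly. Their poses are not given: they have to be found in the camera images.
- stand: Inspection stand, fixed to the desk. Origin: under the stage's centre, 0 to 30 mm above the desk (the plinth's height varies); its own -x is its front, with the handle; z is up. Plinth 150 x 130 mm, from 58 mm in front of the origin to 92 mm behind, its top 12 mm above the origin. An aluminium column, 22 x 30 mm, stands 75 mm behind (+x); its left (+y) side bears a ratchet rack.
- stage (a joint): Height of the stage on the column, m: 0 in the lowest notch, where it starts (its top 65 mm above the stand's origin); it can rise to 0.095. Notches are 22 mm apart. A spring pawl lets the stage rise and keeps it from sinking: it springs in when the stage is 1 to 2 mm above a notch height; let go there, the stage settles in that notch and cannot go lower. Lifting takes 6 to 9 N.
- stage_centre (a point): Centre of the stage's top face. The stage is a level round aluminium plate, 92 mm across and 8 mm thick, with a thin dark ring, 45 mm across, marked round this point. Axes as those of the stand. The stage's sleeve on the column carries the pawl in a small housing that reaches 58 mm to the left (+y) of the column's middle.
- stage_handle (a point): Grip point on the axis of the stage's handle, a black round bar 14 mm thick that rises to the front of the stand at 30 degrees from vertical. Its lower end is 19 mm from this point, the 18 mm ball at its top 21 mm. It is 70 mm in front of the stage centre and 8 mm lower; axes as the stand's. It is well gripped across its sides (along y) by a tool tilted along it.
- canister_centre (a point): Middle (half-way up) of the screw canister: a closed upright cylinder with a black lid, 34 mm in diameter and 56 mm high. It starts standing near the middle of the stage. z is its upright axis.
- eyepiece_centre (a point): Middle (half-way up) of the spare eyepiece: black, round, 34 mm in diameter and 43 mm high, standing on its wide end on the desk, its upper part narrower. It starts in one of four places, exchanged at random with the beaker and the bottles. z is its upright axis.
- beaker_centre (a point): Middle of a small glass beaker, 45 mm in diameter, 59 mm high, on the desk. To be left alone.
- tall_dropper_centre (a point): Middle of the larger dropper bottle, 33 mm in diameter, 99 mm high, on the desk. To be left alone.
- short_dropper_centre (a point): Middle of the smaller dropper bottle, 27 mm in diameter, 90 mm high, on the desk. To be left alone.
- lens_underside (a point): Centre of the underside of the stand's fixed black round lens, 90 mm across and 16 mm thick. It hangs over the middle of the stage, 240 mm above it at the start, so a gripper cannot come to the stage straight from above; it has to come in tilted, from the front.
- laptop_edge (a point): Half-way up the right edge of the opened lid of the laptop that stands on the desk to the left; it never moves. The lid rises 240 mm from the desk, leans away from the robot (40 mm either way of this point in x) and extends from here to the left (+y). Keep the arm off it.
Not all that is in view belongs to the job. Leave any pink or purple look-alike of the part that bears canister_centre alone.

How it is judged:
On the way, in this order (a step that is already met when the one before it is completed fails the run):
1. the canister stands upright on the desk, let go (height (world z) of canister_centre below 0.034 m and angle between canister_centre's own z axis and vertical below 0.15 rad and contact force between canister and the fingers below 0.3 N), for 0.2 s.
2. the eyepiece stands upright in the middle of the stage (within 15 mm), let go, the stage not yet raised (horizontal distance between eyepiece_centre and stage_centre below 0.015 m and z of eyepiece_centre in the frame of stage_centre between 0.017 and 0.026 m and angle between eyepiece_centre's own z axis and vertical below 0.15 rad and contact force between eyepiece and the fingers below 0.3 N and distance of stage_centre from where it was at the start of the episode below 0.006 m), for 0.2 s.
At the end, for the whole second after the job is handed in: The stage rests on its pawl one notch (22 mm, within 3.5 mm) above where it started, at rest; the eyepiece stands upright on it within 15 mm of its middle; the canister stands upright on the desk (distance of stage_centre from where it was at the start of the episode between 0.0185 and 0.0255 m and velocity of joint stage between -0.01 and 0.01 m/s and horizontal distance between eyepiece_centre and stage_centre below 0.015 m and z of eyepiece_centre in the frame of stage_centre between 0.017 and 0.026 m and angle between each of eyepiece_centre, canister_centre's own z axis and vertical below 0.15 rad and height (world z) of canister_centre between 0.022 and 0.034 m); the robot touches nothing.
It fails at once if the beaker is moved more than 25 mm or tipped (distance of beaker_centre from where it was at the start of the episode above 0.025 m or angle between beaker_centre's own z axis and vertical above 0.6 rad).
It fails at once if the larger dropper bottle is moved more than 25 mm or tipped (distance of tall_dropper_centre from where it was at the start of the episode above 0.025 m or angle between tall_dropper_centre's own z axis and vertical above 0.6 rad).
It fails at once if the smaller dropper bottle is moved more than 25 mm or tipped (distance of short_dropper_centre from where it was at the start of the episode above 0.025 m or angle between short_dropper_centre's own z axis and vertical above 0.6 rad).
It fails at once if the stage is lifted two notches (distance of stage_centre from where it was at the start of the episode above 0.046 m).
It also fails if it takes over 72 s, if anything falls off the work surface, if the arm or the gripper's body presses on something with over 40 N, if the wrist force passes 120 N, or if a joint passes its speed limit or range.

ROBOT

A 6-joint arm with a two-finger parallel gripper is mounted at the origin on a cart in front of the work surface, level with it; the furniture and walls round the work are solid. World frame = base frame: x ahead of the robot, y to its left, z up, the work surface at z = 0. Lengths are in m, angles in rad, forces in N, time in s.
With the tool pointing down it reaches from about 0.3 to 0.75 m from the base axis. Payload 8.5 kg.
Tool frame: the origin (TCP) lies on the front face of the gripper's body, between the roots of the fingers; the fingertips stand 73 mm ahead of it and the grasp point (between the pads) lies 54 mm ahead of it (pinch_z is the distance from the TCP to the grasp point, in m); z points along the fingers, y is the line along which they close (so a half turn about z gives the same grasp; the last joint's range is limited). The gripper opens to 85 mm and grips with 20 to 120 N. Pads are 22 mm wide; open, the fingers measure 114 mm over their backs; the gripper's body (76 mm by 85 mm) begins 54 mm behind the grasp point. The pads swing forward as they close: fully open they stand 13 mm farther back than shut.
Start: joints at [0.938, 0.381, 1.297, -0, 1.464, -0.215], TCP at [0.223, 0.503, 0.304] pointing down, gripper open.
Joint ranges: [-3.11, 3.11], [-0.89, 2.33], [0.22, 2.48], [-1.42, 4.56], [0.17, 2.85], [-2.88, 2.88]. Speed limits (rad/s): [2.39, 2.39, 3.14, 3.14, 3.14, 3.14].

INTERFACE

Orientations are given as a unit quaternion [x, y, z, w].
In Python, from cell import sense, read_camera, job_done, pinch_z gives the robot as it stands.
- The arm moves only by the tool carry_out, never from a script. Its argument "targets" is a list of rows, each a list of 3 entries, a list of its own where there are three numbers: the turn, a rotation vector about the tool's x, y, z in rad, then the shift along the tool's x, y, z in cm, then the opening, from 0 (shut) to 1 (fully open). In form: [[[ax, ay, az], [tx, ty, tz], jaw], ...]. A call has 1 to 5 rows; each row shifts and turns the commanded pose from where the row before left it, along the tool's axes as they then stand; what a row does not reach is not made up. A row lasts 1/8 s, in which the tool goes at most 62.5 mm and 10.7 degrees, less where a joint would pass 70% of its speed; a pose out of reach is approached as far as the arm can. A call with a gripper value outside its range is refused whole. The fingers move at their own pace and stop on an object; "squeeze" is the grip in N (left out, the last holds). Time passes only in rows, so rows that do not move let the fingers close. It gives the time, the measured TCP pose, the force, the opening and the grip force at its end, in the units of the state.
- sense(): the state, without advancing time (a new reading comes with each control period).
- read_camera(name): name is "scene" or "top"; returns a dict with "color" (400x640x3 uint8, red, green, blue), "K" (3x3 intrinsics, pixels), "D" ([k1, k2, p1, p2, k3] as OpenCV has them; the pictures are not rectified), "origin" and "attitude" of the camera in the world. Camera axes: x right, y up, looking along -z (the intrinsics and any distortion apply to the point x, -y, -z); pixel columns grow to the right and rows downward; lengths in m; the calibration is good to about 2 mm. A picture is of the moment at which its call begins. There is no depth.
- job_done(): hands the job in; it is judged then, once.
The state is a dict: "time": time; "q": joint angles; "joint_velocities": joint speeds; "joint_efforts": joint torques, N m; "ee_pos": TCP position; "orientation": TCP orientation; "contact_force": force on the tool from outside, world axes, zero at the start; "ft_torque": the same for the moment, N m; "finger_gap": finger opening in m; "finger_force": force on a finger pad.
Only numpy, scipy, OpenCV 4.12 (cv2) and the standard library are available. Lean on these libraries where they do the work, as an engineer would, in place of code of your own. Each camera call takes 0.05 s, during which the arm holds its last target. There are 200 camera calls.

## Working session

There is one attempt and no reset: what is moved stays moved. The work goes in short steps, Python scripts to look and compute and a tool call to move; the robot and the scene stay as the last step left them, time stands still between calls to the robot, and variables do not carry over. Pictures are saved under pics/ and viewed, at most 10 in all, crops included, and the job is handed in when it is done.

Besides the shell and the picture viewer there is one more tool, called after "Call:" as name(argument=value, ...), one argument or row to a line, values as JSON. carry_out: Moves the arm, as the interface text tells. Its arguments: {"type":"object","properties":{"targets":{"type":"array","items":{"type":"array"}},"squeeze":{"type":"number"}},"required":["targets"]}

```bash
mkdir -p pics; ls
python3 - <<'E'
from cell import sense, read_camera, pinch_z
import cv2
s=sense(); print(s, pinch_z)
for n in("scene","top"):
    c=read_camera(n); cv2.imwrite(f"pics/{n}0.png",c["color"][:,:,::-1]); print(n,c["K"],c["D"],c["origin"],c["attitude"])
E
```

```text
pics
{'time': 0.0, 'q': array([ 9.37702531e-01,  3.81210668e-01,  1.29826604e+00,  2.24590794e-05,
        1.46362205e+00, -2.15299253e-01]), 'joint_velocities': array([-0.0014056 , -0.00080643, -0.00057811,  0.00014506,  0.00011737,
       -0.00013429]), 'joint_efforts': array([-1.50218275e-04, -4.48467743e+01, -2.31286454e+01, -1.58229896e-04,
        4.70618936e-03,  2.13672109e-05]), 'ee_pos': array([0.22304176, 0.50253482, 0.30330205]), 'orientation': array([ 2.07382395e-01,  9.78259666e-01, -6.81713546e-04, -3.20122284e-04]), 'contact_force': array([-0.28908225, -0.0414279 ,  0.72049727]), 'ft_torque': array([-0.00304889, -0.03750303,  0.00263922]), 'finger_force': 0.0, 'finger_gap': 0.08577736848704066} 0.0539
scene [[450.34988658   0.         317.9271902 ]
 [  0.         450.34988658 203.9526226 ]
 [  0.           0.           1.        ]] [0.0396731 0.        0.        0.        0.       ] [-0.2902108  -0.40639296  0.79333547] [ 0.4165667  -0.2477065  -0.43187336  0.760657  ]
top [[446.25765612   0.         324.85065859]
 [  0.         446.25765612 201.6346416 ]
 [  0.           0.           1.        ]] [-0.12506319  0.          0.          0.          0.        ] [0.45263191 0.01370327 1.32487545] [-0.01798732  0.01776301  0.70839714 -0.7053612 ]
```

View pics/scene0.png

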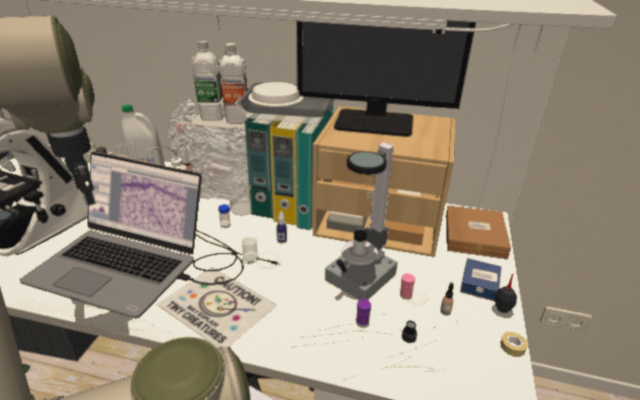

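View pics/top0.png

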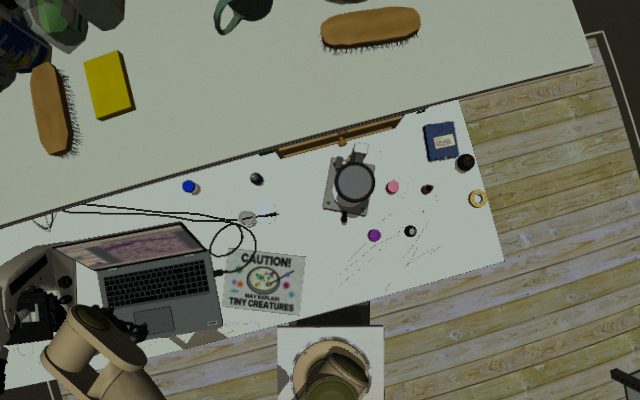

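The scene view shows the stand at about (362,265), with the canister on its stage at (361,242). The black item at scene (410,331) / top (410,231) looks like the eyepiece. The bottles are at (282,231) and (447,298), and the beaker at (250,250). The pink (407,286) and purple (363,312) jars are look-alikes. I'll confirm in an enlarged crop.

```bash
cat > h.py <<'E'
import numpy as np, cv2
from scipy.spatial.transform import Rotation as R
from cell import sense, read_camera, pinch_z
F=np.diag([1.,-1,-1])
def ray(c,uv):
    p=cv2.undistortPoints(np.array([[uv]],float),c["K"],np.array(c["D"]))[0,0]
    return np.array(c["origin"]),R.from_quat(c["attitude"]).as_matrix()@F@np.array([p[0],p[1],1])
def at_z(c,uv,z):
    o,d=ray(c,uv); return o+d*(z-o[2])/d[2]
def proj(c,P):
    M=R.from_quat(c["attitude"]).as_matrix()@F
    q=(np.atleast_2d(P)-c["origin"])@M
    return cv2.projectPoints(q,np.zeros(3),np.zeros(3),c["K"],np.array(c["D"]))[0][:,0]
def tri(c1,u1,c2,u2):
    (a,d),(b,e)=ray(c1,u1),ray(c2,u2)
    s=np.linalg.lstsq(np.c_[d,-e],b-a,rcond=None)[0]
    p,q=a+d*s[0],b+e*s[1]; return (p+q)/2,np.linalg.norm(p-q)
E
python3 - <<'E'
from h import *
s=read_camera("scene");t=read_camera("top")
a=cv2.resize(s["color"][220:350,310:470],(800,650),interpolation=cv2.INTER_CUBIC)[:600]
cv2.imwrite("pics/cs.png",a[:,:,::-1])
a=cv2.resize(t["color"][135:255,310:450],None,fx=5,fy=5,interpolation=cv2.INTER_CUBIC)
cv2.imwrite("pics/ct.png",a[:,:,::-1])
for n,u,v,z in [("eyep",(410,331),(410,231),.02),("tallA",(282,231),(257,179),.05),("shB",(447,298),(427,188),.045),("beak",(250,250),(248,218),.03),("pink",(407,286),(392,187),.03),("purple",(363,312),(374,236),.03)]:
    print(n,at_z(s,u,z).round(3),at_z(t,v,z*1.8).round(3))
E
```

```text
eyep [ 0.431 -0.239  0.02 ] [ 0.432 -0.232  0.036]
tallA [0.564 0.196 0.05 ] [0.579 0.203 0.09 ]
shB [ 0.549 -0.283  0.045] [ 0.553 -0.274  0.081]
beak [0.467 0.236 0.03 ] [0.471 0.234 0.054]
pink [ 0.555 -0.184  0.03 ] [ 0.558 -0.179  0.054]
purple [ 0.419 -0.128  0.03 ] [ 0.418 -0.126  0.054]
```

View pics/cs.png

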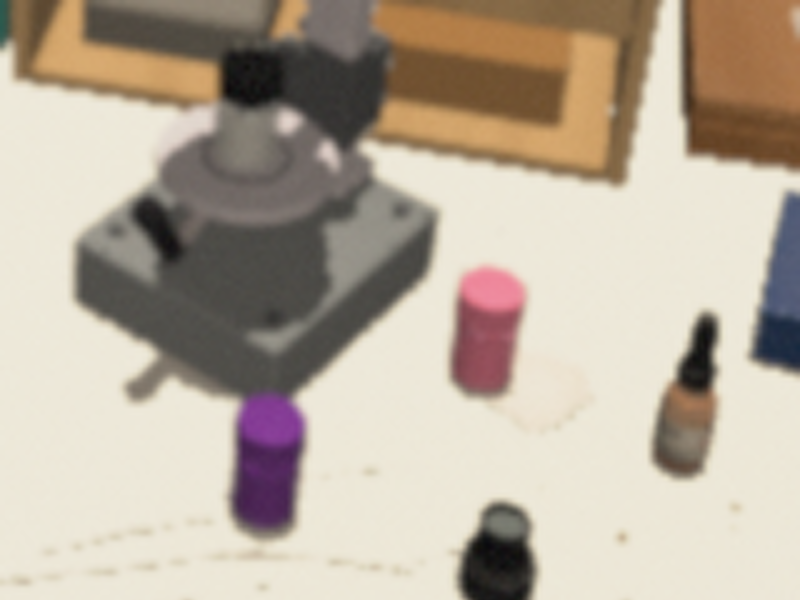

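View pics/ct.png

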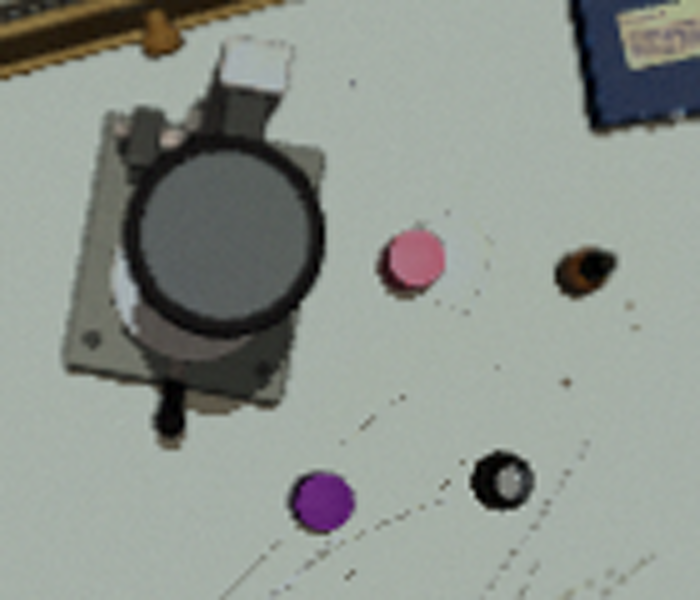

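The crop confirms it. The canister on the stage at scene (360,242) has a grey body and black lid. The eyepiece is at scene (410,331): black, with a glass top and a narrower upper part. The pink and purple ones are the decoys. Next I'll fit the stand pose.

```bash
cat > fit.py <<'E'
from h import *
from scipy.optimize import least_squares
s=read_camera("scene");t=read_camera("top")
S=lambda u,v:(310+u/5-.4,220+v/5-.4); T=lambda u,v:(310+u/5-.4,135+v/5-.4)
obs=[(s,(-.058,.065,.012),S(78,243)),(s,(-.058,-.065,.012),S(272,350)),(s,(.092,-.065,.012),S(437,212)),
(t,(-.058,.065,.012),T(65,368)),(t,(-.058,-.065,.012),T(275,405)),(t,(.092,.065,.012),T(108,115)),(t,(.092,-.065,.012),T(325,150)),
(t,(0,0,.321),T(225,237)),(s,(-.0805,0,.0752),S(147,208)),(t,(-.0805,0,.0752),T(170,435))]
def w(p,L): return np.array(p[:3])+R.from_euler('z',p[3]).apply(L)
f=lambda p:np.concatenate([proj(c,w(p,L))[0]-o for c,L,o in obs])
r=least_squares(f,[.6,-.05,.015,-.17],loss='soft_l1')
print(r.x.round(4)); print(f(r.x).reshape(-1,2).round(1))
p=r.x; z0=p[2]
print("stage",w(p,(0,0,.065)).round(4),"handle",w(p,(-.07,0,.057)).round(4),"lens",w(p,(0,0,.305)).round(3))
print("can lid",at_z(s,S(252,52),z0+.121),"base",at_z(s,S(247,158),z0+.065))
# eyepiece
print("eye top", tri(s,S(505,522),t,T(512,481)), at_z(s,S(505,522),.043),at_z(t,T(512,481),.043))
g=s["color"][300:350,395:425].astype(int).sum(2)<230
g2=t["color"][220:242,400:422].astype(int).sum(2)<230
for c,m,o,z in((s,g,(395,300),.0215),(t,g2,(400,220),.01)):
    y,x=np.nonzero(m); print(len(x),x.min()+o[0],x.max()+o[0],y.min()+o[1],y.max()+o[1],at_z(c,(o[0]+(x.min()+x.max())/2,o[1]+(y.min()+y.max())/2),z))
E
python3 fit.py
```

```text
[ 0.5443 -0.0512  0.028  -0.1799]
[[-1.8 -1.1]
 [ 0.7  0.9]
 [ 0.9 -1.1]
 [-0.9 -0. ]
 [ 1.5  0.4]
 [-0.5 -0.3]
 [ 0.3  0.5]
 [-0.2  0.3]
 [-0.2  1.8]
 [-0.1 -2. ]]
stage [ 0.5443 -0.0512  0.093 ] handle [ 0.4755 -0.0387  0.085 ] lens [ 0.544 -0.051  0.333]
can lid [ 0.55491196 -0.0461505   0.14903015] base [ 0.54370454 -0.05286491  0.09303015]
eye top (array([ 0.43217602, -0.23740052,  0.03957589]), np.float64(0.00018473885122697518)) [ 0.42884354 -0.23808852  0.043     ] [ 0.43226619 -0.236818    0.043     ]
176 402 415 326 341 [ 0.4205162  -0.23904836  0.0215    ]
89 404 415 225 236 [ 0.43268334 -0.23581844  0.01      ]
```

The stand pose fits well: yaw about -0.18 rad, stage top at z about 0.093. Next I'll write a planner that prints rows in tool axes.

```bash
cat > plan.py <<'E'
from h import *
import json
def ori(tilt,yaw):  # tilt from vertical toward heading yaw
    z=np.array([np.sin(tilt)*np.cos(yaw),np.sin(tilt)*np.sin(yaw),-np.cos(tilt)])
    y=np.array([-np.sin(yaw),np.cos(yaw),0]); return R.from_matrix(np.c_[np.cross(y,z),y,z])
def tcp(g,tilt,yaw,back=0): # tcp for grasp point g, backed off along the tool
    return np.array(g)-ori(tilt,yaw).as_matrix()[:,2]*(pinch_z+back)
def plan(wps,step=.055,start=None):
    """wps: (tcp pos, tilt, yaw, jaw, [step]) -> prints rows in groups of 5"""
    s=sense(); p,r=(s["ee_pos"],R.from_quat(s["orientation"])) if start is None else start
    rows=[]
    for w in wps:
        P,O,j=np.array(w[0]),ori(w[1],w[2]),w[3]; st=w[4] if len(w)>4 else step
        n=int(max(1,np.ceil(np.linalg.norm(P-p)/st),np.ceil((r.inv()*O).magnitude()/.17)))
        for k in range(n):
            a=((r.inv()*O).as_rotvec()/(n-k)).round(3); d=(r.inv().apply(P-p)*100/(n-k)).round(2)
            p=p+r.apply(d/100); r=r*R.from_rotvec(a); rows.append([a.tolist(),d.tolist(),j])
        print("  wp",p.round(3),"n",n)
    for i in range(0,len(rows),5): print(json.dumps(rows[i:i+5]))
    return p,r
E
python3 - <<'E'
from plan import *
q=np.radians
s=read_camera("scene");t=read_camera("top")
for n,u in(("lidR-top?",(197,172)),("lidR-bot?",(193,247))): print(n,at_z(s,u,.24 if 'top' in n else .0))
print(at_z(t,(187,224),.24),at_z(t,(200,262),.0), "spot",proj(t,[[.45,.10,0]]),proj(s,[[.45,.10,0]]))
g=(.549,-.050,.129)
plan([((.22,.44,.38),0,-.3,1),((.27,.16,.38),0,-.18,1),((.34,.0,.33),.4,-.18,1),(tcp(g,q(45),-.18,.12),q(45),-.18,1)])
E
```

```text
lidR-top? [0.44807414 0.37521044 0.24      ]
lidR-bot? [0.4240364  0.40770405 0.        ]
[0.45392512 0.35315672 0.24      ] [0.34059239 0.38799991 0.        ] spot [[295.96318114 225.2111711 ]] [[288.28450712 279.39996331]]
  wp [0.22 0.44 0.38] n 2
  wp [0.27 0.16 0.38] n 6
  wp [ 0.34 -0.    0.33] n 4
  wp [ 0.428 -0.028  0.252] n 3
[[[-0.0, -0.0, -0.059], [-1.13, -2.93, -3.81], 1], [[-0.0, -0.0, -0.059], [-0.95, -2.99, -3.8], 1], [[-0.0, -0.0, -0.02], [-2.17, -4.21, 0.0], 1], [[-0.0, -0.0, -0.02], [-2.09, -4.25, 0.0], 1], [[-0.0, -0.0, -0.02], [-2.01, -4.3, 0.0], 1]]
[[[-0.0, -0.0, -0.02], [-1.92, -4.34, 0.0], 1], [[-0.0, -0.0, -0.02], [-1.83, -4.37, 0.0], 1], [[-0.0, -0.0, -0.02], [-1.74, -4.41, 0.0], 1], [[-0.0, -0.1, 0.0], [-2.44, -3.62, 1.25], 1], [[-0.0, -0.1, 0.0], [-2.3, -3.62, 1.49], 1]]
[[[-0.0, -0.1, 0.0], [-2.14, -3.62, 1.71], 1], [[-0.0, -0.1, 0.0], [-1.96, -3.63, 1.91], 1], [[-0.0, -0.128, 0.0], [-1.8, -0.39, 3.59], 1], [[-0.0, -0.129, 0.0], [-1.33, -0.39, 3.78], 1], [[-0.0, -0.128, 0.0], [-0.82, -0.39, 3.93], 1]]
```

Call:
carry_out(
  targets=[
    [[0,0,-0.059],[-1.1,-2.9,-3.8],1],
    [[0,0,-0.059],[-1.0,-3.0,-3.8],1],
    [[0,0,-0.02],[-2.2,-4.2,0],1],
    [[0,0,-0.02],[-2.1,-4.25,0],1],
    [[0,0,-0.02],[-2.0,-4.3,0],1],
  ],
)

```text
time: 1.02
ee_pos: [0.2455, 0.2987, 0.38]
orientation: [0.119, 0.993, 0.0, 0.0]
contact_force: [0.7, 0.1, -0.3]
finger_gap: 0.0852
finger_force: 0.0
```

Call:
carry_out(
  targets=[
    [[0,0,-0.02],[-1.9,-4.3,0],1],
    [[0,0,-0.02],[-1.8,-4.4,0],1],
    [[0,0,-0.02],[-1.7,-4.4,0],1],
    [[0,-0.1,0],[-2.4,-3.6,1.3],1],
    [[0,-0.1,0],[-2.3,-3.6,1.5],1],
  ],
)

```text
time: 1.65
ee_pos: [0.3047, 0.0796, 0.3543]
orientation: [0.089, 0.991, -0.009, 0.102]
contact_force: [0.4, 0.4, -0.8]
finger_gap: 0.0853
finger_force: 0.0
```

Call:
carry_out(
  targets=[
    [[0,-0.1,0],[-2.1,-3.6,1.7],1],
    [[0,-0.1,0],[-2.0,-3.6,1.9],1],
    [[0,-0.128,0],[-1.8,-0.4,3.6],1],
    [[0,-0.129,0],[-1.3,-0.4,3.8],1],
    [[0,-0.128,0],[-0.8,-0.4,3.9],1],
  ],
)

```text
time: 2.28
ee_pos: [0.4204, -0.0209, 0.2595]
orientation: [0.079, 0.927, -0.025, 0.367]
contact_force: [1.1, 0.6, 0.9]
finger_gap: 0.0853
finger_force: 0.0
```

Run:
```python
from plan import *
q=np.radians; T=q(45)
g=(.549,-.050,.129)
plan([(tcp(g,T,-.18),T,-.18,1,.045)])
c=read_camera("scene")["color"][150:290,300:420]
cv2.imwrite("pics/a.png",cv2.resize(c,None,fx=4,fy=4,interpolation=cv2.INTER_CUBIC)[:,:,::-1])
```

```text
wp [ 0.511 -0.043  0.167] n 3
[[[0.006, -0.011, 0.001], [-0.17, -0.27, 4.38], 1], [[0.007, -0.011, 0.001], [-0.12, -0.24, 4.38], 1], [[0.006, -0.01, 0.001], [-0.08, -0.22, 4.38], 1]]
```

View pics/a.png

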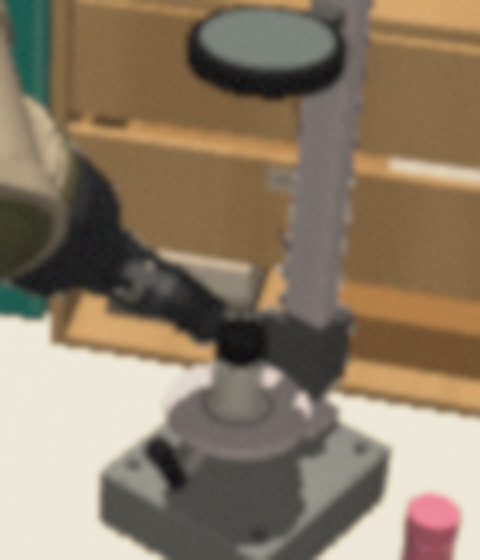

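The crop shows the gripper in line with the canister, black lid at crop (242,335), clear of lens and column. Going in.

Call:
carry_out(
  targets=[
    [[0.006,-0.011,0.001],[-0.2,-0.3,4.4],1],
    [[0.007,-0.011,0.001],[-0.1,-0.2,4.4],1],
    [[0.006,-0.01,0.001],[-0.1,-0.2,4.4],1],
  ],
)

```text
time: 2.7
ee_pos: [0.5077, -0.0453, 0.1898]
orientation: [0.079, 0.924, -0.023, 0.373]
contact_force: [0.5, 0.3, 1.0]
finger_gap: 0.0856
finger_force: 0.0
```

Call:
carry_out(
  targets=[
    [[0,0,0],[0,0,0],0.3],
    [[0,0,0],[0,0,0],0.3],
    [[0,0,0],[0,0,0],0.2],
    [[0,0,0],[0,0,0],0.2],
    [[0,0,0],[0,0,0],0.2],
  ],
  squeeze=40,
)

```text
time: 3.32
ee_pos: [0.5071, -0.0455, 0.1908]
orientation: [0.079, 0.924, -0.024, 0.374]
contact_force: [-1.4, 2.5, 7.2]
finger_gap: 0.0318
finger_force: 39.8
```

Run:
```python
from plan import *
s=sense(); print(s["q"].round(3),s["ee_pos"],s["contact_force"],s["finger_gap"])
c=read_camera("scene")["color"][150:290,300:420]
cv2.imwrite("pics/b.png",cv2.resize(c,None,fx=4,fy=4,interpolation=cv2.INTER_CUBIC)[:,:,::-1])
```

```text
[-0.383  0.332  1.986  1.17   0.176 -2.883] [ 0.50708352 -0.04550326  0.19083937] [-1.3626178   2.53469681  7.15437965] 0.031843964609635206
```

View pics/b.png

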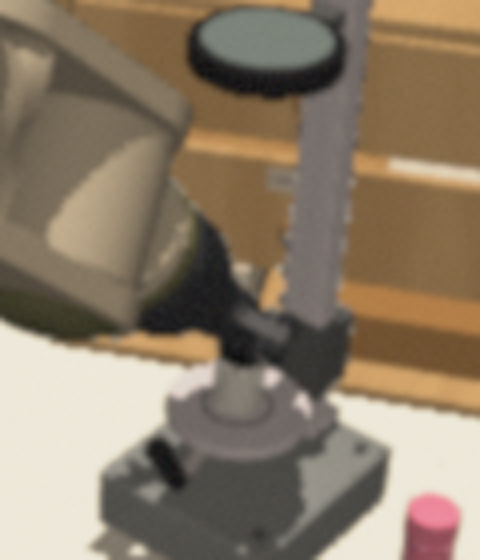

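The crop shows the fingers only on the lid. q5 and q6 are at their limits, so 45° of tilt is too flat here and the wrist is starting to flip. I'll let go, back off to a steeper tilt and read the joints.

Call:
carry_out(
  targets=[
    [[0,0,0],[0,0,0],1],
    [[0,0,0],[0,0,0],1],
    [[0,0,0],[0,0,0],1],
    [[0,0,0],[0,0,-3],1],
    [[0,0,0],[0,0,-4],1],
  ],
)

```text
time: 4.0
ee_pos: [0.4586, -0.0385, 0.2402]
orientation: [0.08, 0.925, -0.024, 0.372]
contact_force: [0.6, -0.0, 0.3]
finger_gap: 0.0858
finger_force: 0.0
```

Call:
carry_out(
  targets=[
    [[0,0,0],[0,0,-5],1],
    [[0,0.1,0],[0,0,-5],1],
    [[0,0.13,0],[0,0,-3],1],
    [[0,0.13,0],[0,0,0],1],
    [[0,0,0],[0,0,0],1],
  ],
)

```text
time: 4.62
ee_pos: [0.3728, -0.0256, 0.3363]
orientation: [0.082, 0.976, -0.009, 0.202]
contact_force: [0.2, 0.1, 0.0]
finger_gap: 0.0853
finger_force: 0.0
```

Run:
```python
from plan import *
s=sense(); print(s["q"].round(4).tolist(),s["ee_pos"].round(4).tolist(),s["orientation"].round(4).tolist())
```

```text
[-0.4551, -0.0987, 1.8324, 0.1488, 1.0239, -1.9111] [0.3728, -0.0256, 0.3363] [0.082, 0.9758, -0.0094, 0.2024]
```

```bash
cat > kin.py <<'E'
from plan import *
from scipy.optimize import least_squares
D=[([.9377,.3812,1.2983,0,1.4636,-.2153],[.22304,.50253,.30330],[.20738,.97826,-.0007,-.0003]),
([-.383,.332,1.986,1.17,.176,-2.883],[.50708,-.0455,.19084],[.079,.924,-.024,.374]),
([-.4551,-.0987,1.8324,.1488,1.0239,-1.9111],[.3728,-.0256,.3363],[.082,.9758,-.0094,.2024])]
def fk(q,P):
    h,a1,L1,a3,L2,e,d=P
    r1=R.from_euler('z',q[0]); r2=r1*R.from_euler('y',q[1]); r3=r2*R.from_euler('y',q[2])
    r=r3*R.from_euler('z',q[3])*R.from_euler('y',q[4])*R.from_euler('z',q[5])
    p=r1.apply([a1,e,h])+r2.apply([0,0,L1])+r3.apply([a3,0,L2])+r.apply([0,0,d]); return p,r
if __name__=="__main__":
    for q,p,o in D: print((fk(q,[0]*7)[1].inv()*R.from_quat(o)).as_rotvec().round(3))
    f=lambda P:np.concatenate([fk(q,P)[0]-p for q,p,o in D]+[.002*(P-P0)])
    P0=np.array([.3,0,.4,0,.4,.12,.2])
    r=least_squares(f,P0); print(r.x.round(4),f(r.x)[:9].round(4))
E
python3 kin.py
```

```text
[ 0.    -0.     1.571]
[0.   0.   1.57]
[-0.     0.     1.571]
[1.299e-01 1.000e-04 5.369e-01 1.028e-01 3.508e-01 1.175e-01 1.847e-01] [-0. -0. -0. -0. -0. -0.  0.  0.  0.]
```

```bash
cat >> kin.py <<'E'
PK=[.1299,.0001,.5369,.1028,.3508,.1175,.1847]
LO=np.array([-3.11,-.89,.22,-1.42,.17,-2.88]);HI=np.array([3.11,2.33,2.48,4.56,2.85,2.88])
def fkt(q):
    p,r=fk(q,PK); return p,r*R.from_euler('z',np.pi/2)
def ik(p,o,seed):
    def f(q):
        a,b=fkt(q); return np.r_[(a-p)*5,(b.inv()*o).as_rotvec()]
    r=least_squares(f,np.clip(seed,LO+.03,HI-.03),bounds=(LO+.02,HI-.02)); return r.x,np.abs(f(r.x)).max()
def sols(p,o):
    out=[]
    for flip in(0,1):
        for q6 in(-1.6,1.6):
            for half in(0,1):
                oo=o*R.from_euler('z',np.pi*half)
                x,e=ik(p,oo,[-.4,.3,1.7,3.1*flip,.7,q6])
                if e<2e-3 and not any(np.allclose(x,y,atol=.05) for _,y in out): out.append((half,x))
    return out
E
python3 - <<'E'
from kin import *
for name,g,ts,y in(("can",(.549,-.05,.129),(30,35,40,45),-.18),("desk",(.45,.10,.037),(0,30,35,45),-.18),("eye",(.431,-.237,.025),(30,35,45),-.3),("handle",(.4755,-.0387,.085),(30,),-.18)):
    for t in ts:
        T=np.radians(t)
        for h,x in sols(tcp(g,T,y),ori(T,y)): print(name,t,h,x.round(2))
E
```

```text
can 30 0 [-0.34  0.38  1.84  0.2   0.41 -1.9 ]
can 30 1 [-0.34  0.38  1.84  0.2   0.41  1.25]
can 35 0 [-0.35  0.37  1.9   0.35  0.28 -2.05]
can 35 1 [-0.35  0.37  1.9   0.35  0.28  1.09]
desk 0 0 [-0.04  0.52  1.83 -0.    0.79 -1.43]
desk 0 1 [-0.04  0.52  1.83  0.    0.79  1.71]
desk 35 1 [ 0.02  0.52  2.2   3.71  0.21 -1.97]
desk 35 0 [0.02 0.52 2.2  3.71 0.21 1.18]
desk 45 1 [ 0.04  0.61  2.3   3.44  0.55 -1.67]
desk 45 0 [0.04 0.61 2.3  3.44 0.55 1.47]
eye 30 1 [-0.88  0.55  2.1   1.39  0.28 -0.34]
eye 30 0 [-0.88  0.55  2.1   1.39  0.28  2.81]
eye 35 1 [-0.91  0.57  2.15  1.84  0.35 -0.81]
eye 35 0 [-0.91  0.57  2.15  1.84  0.35  2.33]
eye 45 1 [-0.97  0.65  2.26  2.27  0.61 -1.31]
eye 45 0 [-0.97  0.65  2.26  2.27  0.61  1.83]
handle 30 0 [-0.38  0.38  2.08  0.55  0.19 -2.29]
handle 30 1 [-0.38  0.38  2.08  0.55  0.19  0.85]
```

```bash
cat >> kin.py <<'E'
def check(g,t,y,half,seed):
    T=np.radians(t); x,e=ik(tcp(g,T,y),ori(T,y)*R.from_euler('z',np.pi*half),seed)
    return x,e
E
python3 - <<'E'
from kin import *
seed=[-.35,.37,1.9,.35,.28,1.09]
for name,g in(("can",(.549,-.05,.131)),("desk",(.45,.10,.038)),("desk2",(.5,.11,.038)),("eye",(.431,-.237,.027)),("place",(.544,-.051,.12))):
    for t in (28,35):
        for y in(-.6,-.18,.1,.3,.5):
            x,e=check(g,t,y,1,seed)
            if e<2e-3: print(name,t,y,x.round(2))
E
```

```text
can 28 -0.6 [-0.23  0.4   1.77 -0.34  0.54  2.19]
can 28 -0.18 [-0.34  0.38  1.81  0.16  0.47  1.28]
can 28 0.1 [-0.41  0.38  1.81  0.44  0.56  0.73]
can 28 0.3 [-0.45  0.39  1.79  0.54  0.67  0.44]
can 28 0.5 [-0.48  0.41  1.75  0.59  0.78  0.21]
can 35 -0.6 [-0.21  0.4   1.84 -0.61  0.39  2.47]
can 35 -0.18 [-0.35  0.37  1.9   0.35  0.29  1.1 ]
can 35 0.1 [-0.44  0.37  1.89  0.75  0.45  0.42]
can 35 0.3 [-0.49  0.39  1.86  0.82  0.59  0.16]
can 35 0.5 [-0.53  0.41  1.82  0.81  0.75 -0.03]
desk 28 0.3 [-0.15  0.48  2.15  1.3   0.21 -0.12]
desk 28 0.5 [-0.21  0.49  2.14  1.18  0.34 -0.24]
desk 35 0.1 [-0.1   0.52  2.23  2.64  0.24 -1.24]
desk 35 0.3 [-0.19  0.52  2.24  2.11  0.32 -0.97]
desk 35 0.5 [-0.26  0.52  2.22  1.72  0.41 -0.82]
desk2 28 0.3 [-0.1   0.52  2.01  0.89  0.24  0.33]
desk2 28 0.5 [-0.15  0.53  2.    0.95  0.36  0.06]
desk2 35 0.3 [-0.13  0.54  2.09  1.81  0.25 -0.61]
desk2 35 0.5 [-0.2   0.55  2.08  1.5   0.38 -0.53]
eye 28 -0.18 [-0.9   0.54  2.06  1.1   0.36 -0.17]
eye 28 0.1 [-0.96  0.55  2.01  0.95  0.52 -0.31]
eye 28 0.3 [-0.98  0.56  1.96  0.85  0.64 -0.41]
eye 28 0.5 [-0.99  0.58  1.91  0.75  0.76 -0.5 ]
eye 35 -0.6 [-0.8   0.56  2.16  2.56  0.21 -1.17]
eye 35 -0.18 [-0.95  0.56  2.13  1.62  0.41 -0.73]
eye 35 0.1 [-1.01  0.58  2.07  1.26  0.57 -0.66]
eye 35 0.3 [-1.04  0.59  2.01  1.07  0.69 -0.67]
eye 35 0.5 [-1.05  0.61  1.94  0.91  0.81 -0.69]
place 28 -0.6 [-0.24  0.41  1.8  -0.36  0.5   2.21]
place 28 -0.18 [-0.34  0.39  1.84  0.18  0.44  1.26]
place 28 0.1 [-0.42  0.39  1.83  0.47  0.53  0.69]
place 28 0.3 [-0.46  0.4   1.81  0.57  0.64  0.4 ]
place 28 0.5 [-0.49  0.42  1.78  0.61  0.76  0.17]
place 35 -0.6 [-0.21  0.41  1.86 -0.66  0.36  2.52]
place 35 -0.18 [-0.36  0.39  1.92  0.41  0.25  1.02]
place 35 0.1 [-0.45  0.39  1.91  0.81  0.42  0.34]
place 35 0.3 [-0.5   0.4   1.89  0.86  0.57  0.1 ]
place 35 0.5 [-0.54  0.42  1.84  0.84  0.72 -0.07]
```

Call:
carry_out(
  targets=[
    [[0,0,0.18],[0,0,0],1],
    [[0,0,0.18],[0,0,0],1],
    [[0,0,0.18],[0,0,0],1],
    [[0,0,0.18],[0,0,0],1],
    [[0,0,0.18],[0,0,0],1],
  ],
)

```text
time: 5.25
ee_pos: [0.372, -0.0252, 0.3351]
orientation: [0.501, 0.842, 0.08, 0.186]
contact_force: [0.2, -0.1, 0.7]
finger_gap: 0.0854
finger_force: 0.0
```

Call:
carry_out(
  targets=[
    [[0,0,0.18],[0,0,0],1],
    [[0,0,0.18],[0,0,0],1],
    [[0,0,0.18],[0,0,0],1],
    [[0,0,0.18],[0,0,0],1],
    [[0,0,0.18],[0,0,0],1],
  ],
)

```text
time: 5.88
ee_pos: [0.372, -0.0252, 0.3351]
orientation: [0.817, 0.54, 0.153, 0.132]
contact_force: [-0.2, -0.1, 0.3]
finger_gap: 0.0852
finger_force: 0.0
```

Call:
carry_out(
  targets=[
    [[0,0,0.18],[0,0,0],1],
    [[0,0,0.18],[0,0,0],1],
    [[0,0,0.18],[0,0,0],1],
    [[0,0,0.18],[0,0,0],1],
    [[0,0,0.18],[0,0,0],1],
  ],
)

```text
time: 6.5
ee_pos: [0.372, -0.0252, 0.3351]
orientation: [0.971, 0.131, 0.195, 0.052]
contact_force: [0.0, -0.2, -0.4]
finger_gap: 0.0857
finger_force: 0.0
```

```bash
cat > go.py <<'E'
from kin import *
HALF=R.from_euler('z',np.pi)
def go(wps,step=.045,rot=.15):
    """wps: (grasp pos, tilt deg, yaw, back, jaw[, step]); half-turned tool; plans rows and checks joints along them"""
    s=sense(); p,r,q=s["ee_pos"],R.from_quat(s["orientation"]),s["q"]; rows=[];worst=9;dm=0
    for w in wps:
        T=np.radians(w[1]);P=tcp(w[0],T,w[2],w[3]);O=ori(T,w[2])*HALF;st=w[5] if len(w)>5 else step
        n=int(max(1,np.ceil(np.linalg.norm(P-p)/st-.01),np.ceil((r.inv()*O).magnitude()/rot)))
        for k in range(n):
            a=((r.inv()*O).as_rotvec()/(n-k)).round(3)+0; d=(r.inv().apply(P-p)*100/(n-k)).round(1)+0
            p=p+r.apply(d/100); r=r*R.from_rotvec(a); rows.append([a.tolist(),d.tolist(),w[4]])
            q2,e=ik(p,r,q); dm=max(dm,(np.abs(q2-q)/.125/np.array([2.39,2.39,3.14,3.14,3.14,3.14])).max()); q=q2
            worst=min(worst,(q-LO).min(),(HI-q).min())
            if e>3e-3: print("IK bad",e,p)
        print("  wp",p.round(3),"n",n,"q",q.round(2))
    print("margin",round(worst,2),"speed frac",round(dm,2))
    for i in range(0,len(rows),5): print(json.dumps(rows[i:i+5]))
E
python3 - <<'E'
from go import *
s=sense();print(s["q"].round(2),s["ee_pos"].round(3))
g=(.549,-.05,.131)
go([(g,34,.3,.12,1),(g,34,.3,0,1,.04)])
E
```

```text
[-0.46 -0.1   1.84  0.15  1.02  0.79] [ 0.372 -0.025  0.335]
  wp [ 0.456 -0.079  0.275] n 3 q [-0.62  0.14  1.84  0.62  0.87  0.32]
  wp [ 0.52  -0.059  0.175] n 3 q [-0.49  0.39  1.85  0.77  0.6   0.2 ]
margin 0.43 speed frac 0.42
[[[0.055, 0.073, 0.006], [1.3, 2.1, 3.0], 1], [[0.055, 0.073, 0.006], [1.1, 2.2, 3.0], 1], [[0.055, 0.073, 0.005], [0.8, 2.4, 3.0], 1], [[0.0, 0.0, 0.0], [0.0, 0.0, 4.0], 1], [[0.0, 0.0, 0.0], [0.0, 0.0, 4.0], 1]]
[[[0.0, 0.0, 0.0], [0.0, 0.0, 4.0], 1]]
```

Call:
carry_out(
  targets=[
    [[0.055,0.073,0.006],[1.3,2.1,3.0],1],
    [[0.055,0.073,0.006],[1.1,2.2,3.0],1],
    [[0.055,0.073,0.005],[0.8,2.4,3.0],1],
    [[0,0,0],[0,0,4.0],1],
    [[0,0,0],[0,0,4.0],1],
  ],
)

```text
time: 7.12
ee_pos: [0.4995, -0.0662, 0.2075]
orientation: [0.946, 0.144, 0.288, -0.042]
contact_force: [0.3, -0.7, 0.3]
finger_gap: 0.0854
finger_force: 0.0
```

Call:
carry_out(
  targets=[
    [[0,0,0],[0,0,4.0],1],
    [[0,0,0],[0,0,0],1],
  ],
)

```text
time: 7.38
ee_pos: [0.5201, -0.0586, 0.1735]
orientation: [0.946, 0.145, 0.286, -0.044]
contact_force: [-0.2, 0.4, -0.5]
finger_gap: 0.0854
finger_force: 0.0
```

Run:
```python
from go import *
s=sense();print(s["q"].round(2),s["ee_pos"].round(3),s["contact_force"])
r=R.from_quat(s["orientation"]).as_matrix();print("grasp",s["ee_pos"]+r[:,2]*.0539)
go([((.549,-.05,.131),34,.3,0,1)])
c=read_camera("scene")["color"][130:270,290:440]
cv2.imwrite("pics/c.png",cv2.resize(c,None,fx=4,fy=4,interpolation=cv2.INTER_CUBIC)[:,:,::-1])
```

```text
[-0.48  0.39  1.85  0.77  0.6   0.2 ] [ 0.52  -0.059  0.174] [-0.18797876  0.43050739 -0.54681019]
grasp [ 0.54861837 -0.04955801  0.12869439]
  wp [ 0.52  -0.059  0.176] n 1 q [-0.49  0.39  1.85  0.77  0.6   0.2 ]
margin 0.43 speed frac 0.02
[[[-0.003, 0.006, 0.004], [0.1, 0.0, -0.2], 1]]
```

View pics/c.png

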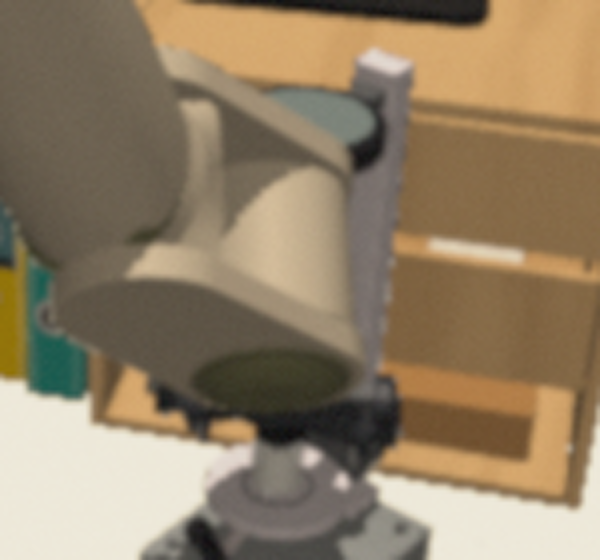

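The crop shows the fingers around the canister below the lid, lens clear, no force. I'll close, then withdraw along the tool.

Call:
carry_out(
  targets=[
    [[0,0,0],[0,0,0],0.3],
    [[0,0,0],[0,0,0],0.2],
    [[0,0,0],[0,0,0],0.2],
    [[0,0,0],[0,0,0],0.2],
  ],
  squeeze=40,
)

```text
time: 7.92
ee_pos: [0.5208, -0.0593, 0.177]
orientation: [0.945, 0.146, 0.289, -0.043]
contact_force: [-2.6, 0.7, 7.0]
finger_gap: 0.0322
finger_force: 39.2
```

Call:
carry_out(
  targets=[
    [[0,0,0],[0,0,-1.0],0.2],
    [[0,0,0],[0,0,-2.5],0.2],
    [[0,0,0],[0,0,-3.5],0.2],
    [[0,0,0],[0,0,-4.0],0.2],
    [[0,0,0],[0,0,-2.0],0.2],
  ],
)

```text
time: 8.55
ee_pos: [0.4504, -0.0809, 0.2858]
orientation: [0.945, 0.146, 0.289, -0.042]
contact_force: [0.5, 0.5, -0.4]
finger_gap: 0.0322
finger_force: 39.8
```

Run:
```python
from go import *
s=sense();print(s["q"].round(2),s["ee_pos"].round(3),s["contact_force"],s["finger_gap"],s["finger_force"])
for g in((.48,.105),(.50,.115),(.45,.105)):
    go([(g+(.17,),34,.5,0,.2,.04),(g+(.06,),34,.5,0,.2,.04),(g+(.038,),34,.5,0,.2,.015)])
```

```text
[-0.63  0.11  1.83  0.6   0.91  0.33] [ 0.45  -0.081  0.286] [ 0.45932684  0.45872941 -0.39121959] 0.032244910667311284 39.77192759513855
  wp [0.453 0.091 0.215] n 5 q [-0.21  0.22  1.96  0.7   0.61  0.34]
  wp [0.453 0.091 0.105] n 3 q [-0.22  0.47  2.1   1.33  0.39 -0.36]
  wp [0.453 0.091 0.083] n 2 q [-0.22  0.53  2.12  1.52  0.38 -0.57]
margin 0.21 speed frac 0.78
[[[0.023, 0.0, -0.032], [0.1, -3.3, 1.8], 0.2], [[0.022, 0.0, -0.032], [0.2, -3.2, 1.8], 0.2], [[0.023, 0.001, -0.032], [0.3, -3.1, 1.9], 0.2], [[0.022, 0.0, -0.032], [0.5, -3.1, 2.0], 0.2], [[0.023, 0.001, -0.032], [0.5, -3.1, 2.1], 0.2]]
[[[0.0, 0.0, 0.0], [-2.1, 0.0, 3.0], 0.2], [[0.0, 0.0, 0.0], [-2.0, 0.0, 3.1], 0.2], [[0.0, 0.0, 0.0], [-2.1, 0.0, 3.0], 0.2], [[0.0, 0.0, 0.0], [-0.6, 0.0, 0.9], 0.2], [[0.0, 0.0, 0.0], [-0.6, 0.0, 0.9], 0.2]]
  wp [0.473 0.101 0.215] n 5 q [-0.18  0.25  1.91  0.67  0.6   0.4 ]
  wp [0.474 0.101 0.104] n 3 q [-0.18  0.49  2.05  1.25  0.38 -0.24]
  wp [0.474 0.101 0.083] n 2 q [-0.18  0.54  2.06  1.43  0.36 -0.44]
margin 0.19 speed frac 0.71
[[[0.023, 0.0, -0.032], [0.5, -3.3, 2.0],
[... 399 characters left out ...]
.9], 0.2]]
  wp [0.424 0.091 0.214] n 5 q [-0.24  0.17  2.03  0.73  0.6   0.29]
  wp [0.423 0.09  0.104] n 3 q [-0.24  0.45  2.18  1.46  0.39 -0.52]
  wp [0.423 0.091 0.083] n 2 q [-0.24  0.51  2.21  1.67  0.39 -0.75]
margin 0.22 speed frac 0.92
[[[0.023, 0.0, -0.032], [-0.4, -3.4, 1.5], 0.2], [[0.022, 0.0, -0.032], [-0.2, -3.4, 1.5], 0.2], [[0.023, 0.001, -0.032], [-0.1, -3.4, 1.6], 0.2], [[0.022, 0.0, -0.032], [-0.1, -3.4, 1.7], 0.2], [[0.023, 0.001, -0.032], [0.1, -3.3, 1.8], 0.2]]
[[[0.0, 0.0, 0.0], [-2.1, 0.0, 3.0], 0.2], [[0.0, 0.0, 0.0], [-2.0, 0.0, 3.0], 0.2], [[0.0, 0.0, 0.0], [-2.1, 0.0, 3.1], 0.2], [[0.0, 0.0, 0.0], [-0.6, 0.0, 0.9], 0.2], [[0.0, 0.0, 0.0], [-0.6, 0.0, 0.9], 0.2]]
```

Call:
carry_out(
  targets=[
    [[0.023,0,-0.032],[0.1,-3.3,1.8],0.2],
    [[0.022,0,-0.032],[0.2,-3.2,1.8],0.2],
    [[0.023,0.001,-0.032],[0.3,-3.1,1.9],0.2],
    [[0.022,0,-0.032],[0.5,-3.1,2.0],0.2],
    [[0.023,0.001,-0.032],[0.5,-3.1,2.1],0.2],
  ],
)

```text
time: 9.18
ee_pos: [0.454, 0.092, 0.2132]
orientation: [0.926, 0.237, 0.283, -0.073]
contact_force: [0.7, -0.3, 0.1]
finger_gap: 0.0325
finger_force: 39.8
```

Call:
carry_out(
  targets=[
    [[0,0,0],[-1.4,0,2.1],0.2],
    [[0,0,0],[-1.4,0,2.1],0.2],
    [[0,0,0],[-1.4,0,2.1],0.2],
    [[0,0,0],[-1.3,0,1.9],0.2],
    [[0,0,0],[-0.6,0,0.9],0.2],
  ],
)

```text
time: 9.8
ee_pos: [0.4541, 0.0914, 0.103]
orientation: [0.927, 0.237, 0.283, -0.074]
contact_force: [0.7, -0.9, -1.0]
finger_gap: 0.0323
finger_force: 39.9
```

Run:
```python
from go import *
s=sense();print(s["q"].round(2),s["ee_pos"].round(4),s["contact_force"],s["finger_force"])
g=(.48,.105)
go([(g+(.044,),34,.5,0,.2,.02),(g+(.0405,),34,.5,0,.2,.015)])
```

```text
[-0.21  0.48  2.1   1.33  0.39 -0.37] [0.4541 0.0914 0.103 ] [ 0.66837993 -0.88113687 -1.02531064] 39.861504435539246
  wp [0.453 0.091 0.089] n 1 q [-0.21  0.51  2.12  1.47  0.38 -0.51]
  wp [0.453 0.091 0.085] n 1 q [-0.21  0.52  2.12  1.5   0.38 -0.55]
margin 0.21 speed frac 0.38
[[[-0.003, 0.001, -0.001], [-0.9, 0.0, 1.1], 0.2], [[0.0, 0.0, 0.0], [-0.2, 0.0, 0.3], 0.2]]
```

Call:
carry_out(
  targets=[
    [[0,0,0],[-0.5,0,0.7],0.2],
    [[0,0,0],[-0.4,0,0.5],0.2],
    [[0,0,0],[-0.1,0,0.2],0.2],
    [[0,0,0],[0,0,0],0.2],
  ],
)

```text
time: 10.3
ee_pos: [0.4541, 0.0912, 0.0867]
orientation: [0.926, 0.237, 0.283, -0.074]
contact_force: [-0.7, 0.5, -0.9]
finger_gap: 0.0325
finger_force: 39.9
```

Call:
carry_out(
  targets=[
    [[0,0,0],[-0.1,0,0.1],0.2],
    [[0,0,0],[0,0,0],0.2],
  ],
)

```text
time: 10.55
ee_pos: [0.4538, 0.0912, 0.0852]
orientation: [0.926, 0.237, 0.283, -0.074]
contact_force: [0.5, 0.8, -0.5]
finger_gap: 0.0328
finger_force: 39.9
```

Call:
carry_out(
  targets=[
    [[0,0,0],[-0.1,0,0.1],0.2],
    [[0,0,0],[0,0,0],0.2],
  ],
)

```text
time: 10.8
ee_pos: [0.4535, 0.0911, 0.0836]
orientation: [0.927, 0.237, 0.283, -0.074]
contact_force: [-0.0, -0.5, -0.3]
finger_gap: 0.0323
finger_force: 39.9
```

Call:
carry_out(
  targets=[
    [[0,0,0],[-0.1,0,0.1],0.2],
    [[0,0,0],[0,0,0],0.2],
  ],
)

```text
time: 11.05
ee_pos: [0.4536, 0.0911, 0.0829]
orientation: [0.926, 0.237, 0.284, -0.074]
contact_force: [-1.3, 0.7, 8.5]
finger_gap: 0.0327
finger_force: 40.6
```

Call:
carry_out(
  targets=[
    [[0,0,0],[0,0,0.1],0.2],
    [[0,0,0],[0,0,0],0.2],
  ],
)

```text
time: 11.3
ee_pos: [0.4541, 0.0914, 0.0828]
orientation: [0.926, 0.237, 0.285, -0.074]
contact_force: [-6.8, -1.0, 19.7]
finger_gap: 0.0325
finger_force: 41.5
```

Call:
carry_out(
  targets=[
    [[0,0,0],[0,0,0.1],0.2],
    [[0,0,0],[0,0,0],0.2],
  ],
)

```text
time: 11.55
ee_pos: [0.4545, 0.0919, 0.0825]
orientation: [0.926, 0.237, 0.285, -0.074]
contact_force: [-10.0, -3.0, 30.4]
finger_gap: 0.0323
finger_force: 41.9
```

Call:
carry_out(
  targets=[
    [[0,0,0],[0,0,-0.2],0.2],
    [[0,0,0],[0,0,0],0.55],
    [[0,0,0],[0,0,0],0.8],
    [[0,0,0],[0,0,0],0.9],
    [[0,0,0],[0,0,0],0.9],
  ],
)

```text
time: 12.18
ee_pos: [0.4533, 0.0909, 0.0822]
orientation: [0.927, 0.237, 0.283, -0.074]
contact_force: [-0.7, -0.5, 0.6]
finger_gap: 0.0771
finger_force: 0.0
```

Call:
carry_out(
  targets=[
    [[0,0,0],[0,0,-1.0],0.9],
    [[0,0,0],[0,0,-2.5],0.9],
    [[0,0,0],[0,0,-4],1],
    [[0,0,0],[0,0,-4],1],
    [[0,0,0],[0,0,-4],1],
  ],
)

```text
time: 12.8
ee_pos: [0.3766, 0.0488, 0.2116]
orientation: [0.927, 0.237, 0.282, -0.073]
contact_force: [0.9, -1.0, 0.4]
finger_gap: 0.0853
finger_force: 0.0
```

Run:
```python
from go import *
s=sense();print(s["q"].round(2),s["ee_pos"].round(4),s["contact_force"],s["finger_gap"])
g=(.4315,-.237,.027)
go([(g[:2]+(.17,),34,.3,.05,1),(g,34,.3,.05,1),(g,34,.3,0,1,.025)])
im=read_camera("scene")["color"]; top=read_camera("top")["color"]
a=cv2.resize(im[200:350,250:450],None,fx=3,fy=3); b=cv2.resize(top[140:260,230:430],None,fx=2,fy=2)
b=cv2.copyMakeBorder(b,0,0,0,200,cv2.BORDER_CONSTANT)[:150]
cv2.imwrite("pics/d.png",a[:,:,::-1])
```

```text
[-0.43  0.1   2.15  0.8   0.68  0.06] [0.3766 0.0488 0.2116] [ 0.87025871 -0.98925599  0.3863314 ] 0.0853292660378219
  wp [ 0.376 -0.254  0.257] n 7 q [-1.1   0.2   1.82  0.66  1.11 -0.13]
  wp [ 0.376 -0.254  0.113] n 4 q [-1.1   0.48  2.01  0.91  0.77 -0.53]
  wp [ 0.403 -0.245  0.072] n 2 q [-1.03  0.59  2.    1.04  0.68 -0.63]
margin 0.34 speed frac 0.47
[[[-0.016, 0.0, 0.024], [-1.4, 3.8, -1.7], 1], [[-0.016, 0.0, 0.024], [-1.3, 3.8, -1.6], 1], [[-0.016, 0.0, 0.023], [-1.2, 3.9, -1.6], 1], [[-0.017, 0.0, 0.024], [-1.1, 4.0, -1.5], 1], [[-0.016, 0.0, 0.023], [-1.0, 4.0, -1.5], 1]]
[[[-0.017, 0.001, 0.024], [-0.9, 4.0, -1.4], 1], [[-0.016, 0.0, 0.024], [-0.7, 4.1, -1.3], 1], [[0.0, 0.0, 0.0], [-2.0, 0.0, 3.0], 1], [[0.0, 0.0, 0.0], [-2.0, 0.0, 3.0], 1], [[0.0, 0.0, 0.0], [-2.0, 0.0, 2.9], 1]]
[[[0.0, 0.0, 0.0], [-2.0, 0.0, 3.0], 1], [[0.0, 0.0, 0.0], [0.0, 0.0, 2.5], 1], [[0.0, 0.0, 0.0], [0.0, 0.0, 2.5], 1]]
```

View pics/d.png

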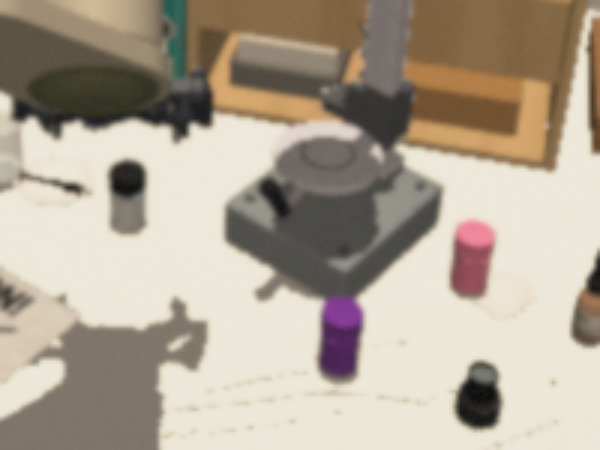

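The crop shows the canister upright on the desk at (127,197). The stage ring is clear at crop (328,152), and the eyepiece's wide part takes up roughly its lower two thirds. On to the eyepiece.

Run:
```python
from go import *
s=read_camera("scene")
for z in(.092,.094): print("ring",at_z(s,(250+328/3-.33,200+152.5/3-.33),z).round(4))
```

```text
ring [ 0.5475 -0.0511  0.092 ]
ring [ 0.5451 -0.0521  0.094 ]
```

Call:
carry_out(
  targets=[
    [[-0.016,0,0.024],[-1.4,3.8,-1.7],1],
    [[-0.016,0,0.024],[-1.3,3.8,-1.6],1],
    [[-0.016,0,0.023],[-1.2,3.9,-1.6],1],
    [[-0.017,0,0.024],[-1.1,4.0,-1.5],1],
    [[-0.016,0,0.023],[-1.0,4.0,-1.5],1],
  ],
)

```text
time: 13.58
ee_pos: [0.3766, -0.1691, 0.2414]
orientation: [0.941, 0.169, 0.288, -0.053]
contact_force: [-0.1, 0.4, 0.2]
finger_gap: 0.0851
finger_force: 0.0
```

Call:
carry_out(
  targets=[
    [[-0.017,0.001,0.024],[-0.9,4.0,-1.4],1],
    [[-0.016,0,0.024],[-0.7,4.1,-1.3],1],
    [[0,0,0],[-2.0,0,3.0],1],
    [[0,0,0],[-2.0,0,3.0],1],
    [[0,0,0],[-2.0,0,2.9],1],
  ],
)

```text
time: 14.2
ee_pos: [0.3773, -0.2532, 0.146]
orientation: [0.946, 0.143, 0.289, -0.045]
contact_force: [0.2, -1.1, 0.4]
finger_gap: 0.0855
finger_force: 0.0
```

Call:
carry_out(
  targets=[
    [[0,0,0],[-2.0,0,3.0],1],
    [[0,0,0],[0,0,0],1],
  ],
)

```text
time: 14.45
ee_pos: [0.3771, -0.2525, 0.1098]
orientation: [0.946, 0.142, 0.288, -0.047]
contact_force: [-0.1, 0.8, 0.5]
finger_gap: 0.0854
finger_force: 0.0
```

Run:
```python
from go import *
s=sense();print(s["q"].round(2),s["ee_pos"].round(4),s["contact_force"],s["finger_gap"])
g=(.4315,-.237,.030)
go([(g,34,.3,0,1,.02)])
im=read_camera("scene")["color"]
cv2.imwrite("pics/e.png",cv2.resize(im[270:370,350:480],None,fx=4,fy=4,interpolation=cv2.INTER_CUBIC)[:,:,::-1])
```

```text
[-1.09  0.49  2.01  0.91  0.77 -0.54] [ 0.3771 -0.2525  0.1098] [-0.11061914  0.80872654  0.51859992] 0.08544481811539979
  wp [ 0.402 -0.246  0.074] n 3 q [-1.03  0.58  2.    1.03  0.69 -0.62]
margin 0.47 speed frac 0.11
[[[-0.002, 0.0, -0.001], [0.1, 0.1, 1.5], 1], [[-0.002, 0.0, -0.002], [0.1, 0.0, 1.4], 1], [[-0.002, 0.0, -0.001], [0.0, 0.0, 1.5], 1]]
```

View pics/e.png

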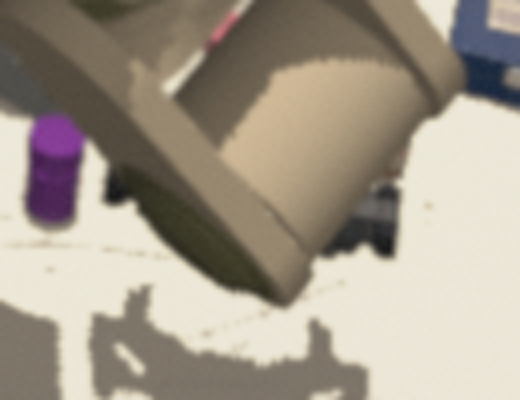

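The arm hides the eyepiece here, though the gripper straddles its spot and its shadow is clear. Going in on the measured position.

Call:
carry_out(
  targets=[
    [[-0.002,0,0],[0.1,0.1,1.5],1],
    [[-0.002,0,0],[0.1,0,1.4],1],
    [[-0.002,0,0],[0,0,1.5],1],
    [[0,0,0],[0,0,0],1],
  ],
)

```text
time: 15.0
ee_pos: [0.4032, -0.246, 0.0765]
orientation: [0.946, 0.142, 0.29, -0.042]
contact_force: [-0.5, 0.2, 0.6]
finger_gap: 0.0853
finger_force: 0.0
```

Call:
carry_out(
  targets=[
    [[0,0,0],[0,0,0],0.45],
    [[0,0,0],[0,0,0],0.3],
    [[0,0,0],[0,0,0],0.2],
    [[0,0,0],[0,0,0],0.2],
    [[0,0,0],[0,0,0],0.2],
  ],
  squeeze=40,
)

```text
time: 15.62
ee_pos: [0.4025, -0.2467, 0.0775]
orientation: [0.946, 0.142, 0.29, -0.041]
contact_force: [-4.7, -0.1, 8.1]
finger_gap: 0.0286
finger_force: 38.7
```

Run:
```python
from go import *
s=sense();p=s["ee_pos"];r=R.from_quat(s["orientation"]).as_matrix();print(p,s["contact_force"],(p+r[:,2]*.0539).round(4))
g=(.5446,-.0522,.127)
go([((.4315,-.237,.034+.12),34,.3,0,.15,.04),(g,34,.3,.12,.15,.04),(g[:2]+(.137,),34,.3,.0,.15,.025)])
```

```text
[ 0.40245503 -0.24672931  0.0775089 ] [-4.71299366 -0.13696622  8.12413657] [ 0.4314 -0.2381  0.0329]
  wp [ 0.403 -0.246  0.198] n 4 q [-1.03  0.32  1.87  0.74  0.94 -0.21]
  wp [ 0.451 -0.08   0.271] n 5 q [-0.63  0.14  1.86  0.63  0.87  0.3 ]
  wp [ 0.516 -0.061  0.182] n 5 q [-0.49  0.37  1.85  0.76  0.62  0.21]
margin 0.45 speed frac 0.31
[[[0.002, 0.0, 0.0], [1.7, 0.0, -2.5], 0.15], [[0.001, 0.0, 0.0], [1.7, 0.0, -2.5], 0.15], [[0.002, -0.001, 0.0], [1.7, 0.0, -2.5], 0.15], [[0.001, 0.0, 0.0], [1.7, 0.0, -2.5], 0.15], [[0.0, 0.0, 0.0], [2.4, -2.9, -0.1], 0.15]]
[[[0.0, 0.0, 0.0], [2.4, -2.9, -0.1], 0.15], [[0.0, 0.0, 0.0], [2.4, -2.9, -0.2], 0.15], [[0.0, 0.0, 0.0], [2.4, -2.8, -0.1], 0.15], [[0.0, 0.0, 0.0], [2.4, -2.9, -0.2], 0.15], [[0.0, 0.0, 0.0], [0.1, 0.0, 2.2], 0.15]]
[[[0.0, 0.0, 0.0], [0.1, 0.0, 2.2], 0.15], [[0.0, 0.0, 0.0], [0.1, 0.0, 2.3], 0.15], [[0.0, 0.0, 0.0], [0.1, 0.0, 2.2], 0.15], [[0.0, 0.0, 0.0], [0.2, 0.0, 2.3], 0.15]]
```

Call:
carry_out(
  targets=[
    [[0.002,0,0],[0.6,0,-0.8],0.15],
    [[0.001,0,0],[1.7,0,-2.5],0.15],
    [[0.002,0,0],[2.1,0,-3.1],0.15],
    [[0.001,0,0],[2.4,0,-3.6],0.15],
    [[0,0,0],[2.4,-2.9,-0.1],0.15],
  ],
)

```text
time: 16.25
ee_pos: [0.413, -0.2144, 0.2145]
orientation: [0.945, 0.142, 0.29, -0.041]
contact_force: [-0.0, 0.2, -1.3]
finger_gap: 0.0287
finger_force: 39.4
```

Call:
carry_out(
  targets=[
    [[0,0,0],[2.4,-2.9,-0.1],0.15],
    [[0,0,0],[2.4,-2.9,-0.2],0.15],
    [[0,0,0],[2.4,-2.8,-0.1],0.15],
    [[0,0,0],[2.4,-2.9,-0.2],0.15],
    [[0,0,0],[0,0,0],0.15],
  ],
)

```text
time: 16.88
ee_pos: [0.4516, -0.0787, 0.2718]
orientation: [0.945, 0.144, 0.29, -0.044]
contact_force: [-0.5, -0.3, -1.2]
finger_gap: 0.0284
finger_force: 39.4
```

Run:
```python
from go import *
s=sense();print(s["ee_pos"].round(4),s["contact_force"],s["finger_gap"],s["finger_force"])
g=(.5446,-.0522,.127)
go([(g[:2]+(.137,),34,.3,.0,.15,.025)])
t=read_camera("top")["color"]; d=t[222:242,400:422].astype(int).sum(2)<230; print("dark at old spot",d.sum())
```

```text
[ 0.4516 -0.0787  0.2718] [-0.46544894 -0.25677743 -1.24217176] 0.02840708504348996 39.442226717364974
  wp [ 0.516 -0.061  0.182] n 5 q [-0.49  0.37  1.85  0.76  0.62  0.21]
margin 0.45 speed frac 0.16
[[[0.0, 0.0, 0.001], [0.1, 0.0, 2.2], 0.15], [[0.0, 0.0, 0.0], [0.1, 0.1, 2.2], 0.15], [[0.0, -0.001, 0.001], [0.1, 0.0, 2.3], 0.15], [[-0.001, 0.0, 0.0], [0.1, 0.1, 2.2], 0.15], [[0.0, -0.001, 0.001], [0.1, 0.0, 2.3], 0.15]]
dark at old spot 0
```

Call:
carry_out(
  targets=[
    [[0,0,0.001],[0.1,0,2.2],0.15],
    [[0,0,0],[0.1,0.1,2.2],0.15],
    [[0,0,0.001],[0.1,0,2.3],0.15],
    [[-0.001,0,0],[0.1,0.1,2.2],0.15],
    [[0,0,0],[0.1,0,2.3],0.15],
  ],
)

```text
time: 17.55
ee_pos: [0.5162, -0.0638, 0.1797]
orientation: [0.946, 0.141, 0.289, -0.044]
contact_force: [-0.2, 0.6, -1.2]
finger_gap: 0.0286
finger_force: 39.5
```

Call:
carry_out(
  targets=[
    [[0,0,0],[-0.3,0,0.4],0.15],
    [[0,0,0],[0,0,0],0.15],
  ],
)

```text
time: 17.8
ee_pos: [0.5154, -0.0634, 0.1757]
orientation: [0.946, 0.141, 0.289, -0.044]
contact_force: [0.0, -0.3, -0.2]
finger_gap: 0.0283
finger_force: 39.5
```

Call:
carry_out(
  targets=[
    [[0,0,0],[-0.1,0,0.2],0.15],
    [[0,0,0],[0,0,0],0.15],
  ],
)

```text
time: 18.05
ee_pos: [0.516, -0.0629, 0.1741]
orientation: [0.946, 0.142, 0.29, -0.044]
contact_force: [0.0, 0.4, -1.6]
finger_gap: 0.0289
finger_force: 39.5
```

Call:
carry_out(
  targets=[
    [[0,0,0],[-0.1,-0.1,0.1],0.15],
    [[0,0,0],[0,0,0],0.15],
  ],
)

```text
time: 18.3
ee_pos: [0.5155, -0.0617, 0.1723]
orientation: [0.946, 0.142, 0.289, -0.044]
contact_force: [0.1, 0.1, -1.6]
finger_gap: 0.0286
finger_force: 39.5
```

Call:
carry_out(
  targets=[
    [[0,0,0],[0,0,0.1],0.15],
    [[0,0,0],[0,0,0],0.15],
  ],
)

```text
time: 18.55
ee_pos: [0.5162, -0.0616, 0.1717]
orientation: [0.946, 0.142, 0.29, -0.044]
contact_force: [-1.0, 0.3, 2.8]
finger_gap: 0.0282
finger_force: 40.0
```

Call:
carry_out(
  targets=[
    [[0,0,0],[0,0,0],0.4],
    [[0,0,0],[0,0,0],0.55],
    [[0,0,0],[0,0,0],0.8],
    [[0,0,0],[0,0,0],0.9],
    [[0,0,0],[0,0,0],0.9],
  ],
)

```text
time: 19.18
ee_pos: [0.5161, -0.0616, 0.1715]
orientation: [0.946, 0.142, 0.289, -0.044]
contact_force: [0.4, 0.9, 0.1]
finger_gap: 0.0767
finger_force: 0.0
```

Call:
carry_out(
  targets=[
    [[0,0,0],[0,0,-1.0],0.9],
    [[0,0,0],[0,0,-2.5],0.9],
    [[0,0,0],[0,0,-4],1],
    [[0,0,0],[0,0,-4],1],
    [[0,0,0],[0,0,-4],1],
  ],
)

```text
time: 19.8
ee_pos: [0.432, -0.0872, 0.3014]
orientation: [0.946, 0.142, 0.289, -0.043]
contact_force: [0.3, -0.0, 0.4]
finger_gap: 0.085
finger_force: 0.0
```

Run:
```python
from go import *
s=sense();print(s["q"].round(2),s["ee_pos"].round(4),s["contact_force"],s["finger_gap"])
# handle grip: stand yaw -.18
H=np.array([.4755,-.0387,.085])
c,sn=np.cos(-.18),np.sin(-.18)
for t in(20,25,30):
    print(t); go([((.44,-.035,.2),t,-.18,.02,1,.05),(H,t,-.18,.05,1,.04),(H,t,-.18,0,1,.03),(H+[0,0,.026],t,-.18,0,1,.01)])
im=read_camera("scene")["color"]
cv2.imwrite("pics/f.png",cv2.resize(im[140:300,290:450],None,fx=3.7,fy=3.7,interpolation=cv2.INTER_CUBIC)[:,:,::-1])
```

```text
[-0.68  0.06  1.84  0.6   0.97  0.32] [ 0.432  -0.0872  0.3014] [ 0.29807697 -0.02555807  0.41732368] 0.08503086267858663
20
  wp [ 0.415 -0.031  0.27 ] n 4 q [-0.39  0.08  1.86  0.1   0.87  1.31]
  wp [ 0.441 -0.033  0.183] n 3 q [-0.37  0.26  1.95  0.12  0.59  1.29]
  wp [ 0.458 -0.036  0.136] n 2 q [-0.36  0.38  1.96  0.14  0.46  1.27]
  wp [ 0.458 -0.036  0.162] n 3 q [-0.36  0.33  1.93  0.12  0.54  1.29]
margin 0.29 speed frac 0.66
[[[-0.054, -0.06, 0.107], [-0.4, -1.5, 0.7], 1], [[-0.054, -0.06, 0.106], [-0.6, -1.5, 0.6], 1], [[-0.055, -0.06, 0.107], [-0.7, -1.4, 0.6], 1], [[-0.054, -0.06, 0.106], [-0.7, -1.3, 0.5], 1], [[0.0, 0.0, 0.0], [-0.2, -0.1, 3.0], 1]]
[[[0.0, 0.0, 0.0], [-0.2, -0.1, 3.0], 1], [[0.0, 0.0, 0.0], [-0.2, -0.1, 3.0], 1], [[0.0, 0.0, 0.0], [0.0, 0.0, 2.5], 1], [[0.0, 0.0, 0.0], [0.0, 0.0, 2.5], 1], [[0.0, 0.0, 0.0], [0.3, 0.0, -0.8], 1]]
[[[0.0, 0.0, 0.0], [0.3, 0.0, -0.8], 1], [[0.0, 0.0, 0.0], [0.3, 0.0, -0.8], 1]]
25
  wp [ 0.41  -0.03   0.267] n 4 q [-0.41  0.05  1.92  0.14  0.75  1.26]
  wp [ 0.432 -0.031  0.179] n 3 q [-0.38  0.25  2.02  0.2   0.45  1.
[... 836 characters left out ...]
2  1.04]
  wp [ 0.449 -0.034  0.131] n 2 q [-0.38  0.38  2.08  0.55  0.19  0.85]
  wp [ 0.449 -0.033  0.158] n 3 q [-0.38  0.31  2.05  0.37  0.28  1.03]
margin 0.02 speed frac 0.71
[[[-0.063, -0.017, 0.101], [-0.7, -1.6, 0.6], 1], [[-0.063, -0.017, 0.101], [-0.9, -1.6, 0.6], 1], [[-0.064, -0.017, 0.101], [-1.0, -1.5, 0.5], 1], [[-0.063, -0.018, 0.102], [-1.2, -1.4, 0.4], 1], [[0.0, 0.0, 0.0], [-0.9, -0.1, 2.9], 1]]
[[[0.0, 0.0, 0.0], [-0.9, -0.1, 2.9], 1], [[0.0, 0.0, 0.0], [-0.9, -0.1, 2.9], 1], [[0.0, 0.0, 0.0], [0.0, 0.0, 2.5], 1], [[0.0, 0.0, 0.0], [0.0, 0.0, 2.5], 1], [[0.0, 0.0, 0.0], [0.4, 0.0, -0.8], 1]]
[[[0.0, 0.0, 0.0], [0.5, 0.0, -0.7], 1], [[0.0, 0.0, 0.0], [0.4, 0.0, -0.8], 1]]
```

View pics/f.png

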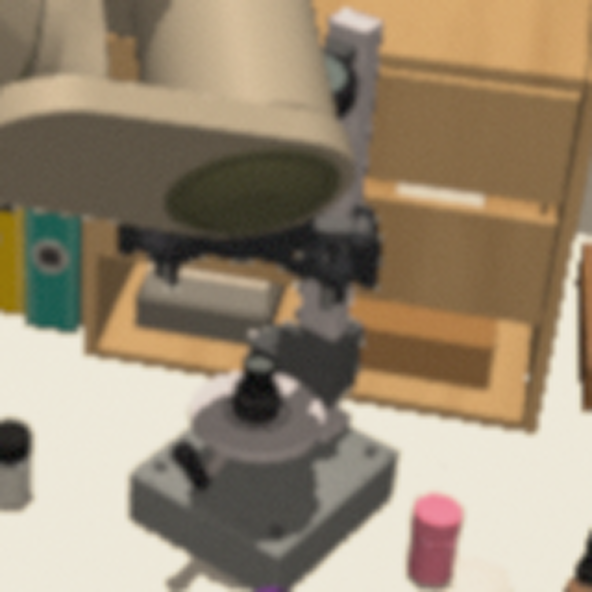

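The last picture shows the eyepiece upright on the stage with its base at crop (258,412), which matches the ring centre. The handle runs from crop (180,452) to (205,482). Next is the handle grip at a 25° tilt.

Call:
carry_out(
  targets=[
    [[-0.059,-0.039,0.104],[-0.6,-1.5,0.6],1],
    [[-0.059,-0.038,0.104],[-0.7,-1.5,0.6],1],
    [[-0.059,-0.039,0.104],[-0.9,-1.5,0.5],1],
    [[-0.058,-0.039,0.104],[-0.9,-1.4,0.5],1],
    [[0,0,0],[-0.6,-0.1,3.0],1],
  ],
)

```text
time: 20.48
ee_pos: [0.418, -0.0291, 0.2373]
orientation: [0.972, -0.088, 0.217, 0.019]
contact_force: [0.8, -0.4, 0.3]
finger_gap: 0.0854
finger_force: 0.0
```

Call:
carry_out(
  targets=[
    [[0,0,0],[-0.5,-0.1,3.0],1],
    [[0,0,0],[0,0,0],1],
  ],
)

```text
time: 20.72
ee_pos: [0.4257, -0.0304, 0.2059]
orientation: [0.973, -0.088, 0.214, 0.018]
contact_force: [-0.1, 0.6, 0.7]
finger_gap: 0.0856
finger_force: 0.0
```

Run:
```python
from go import *
s=sense();print(s["q"].round(2),s["ee_pos"].round(4),s["contact_force"])
H=np.array([.4725,-.0382,.089])
go([(H,25,-.18,.05,1,.03),(H,25,-.18,0,1,.025)])
```

```text
[-0.39  0.19  1.99  0.17  0.55  1.23] [ 0.4257 -0.0304  0.2059] [-0.13583629  0.59072065  0.73279748]
  wp [ 0.43  -0.03   0.183] n 1 q [-0.38  0.24  2.02  0.19  0.47  1.21]
  wp [ 0.45  -0.034  0.138] n 2 q [-0.37  0.36  2.03  0.25  0.33  1.16]
margin 0.16 speed frac 0.21
[[[-0.002, 0.004, -0.001], [-0.6, -0.1, 2.2], 1], [[0.0, 0.0, 0.0], [0.0, 0.0, 2.5], 1], [[0.0, 0.0, 0.0], [0.0, 0.0, 2.5], 1]]
```

Call:
carry_out(
  targets=[
    [[-0.002,0.004,0],[-0.6,-0.1,2.2],1],
    [[0,0,0],[0,0,2.5],1],
    [[0,0,0],[0,0,2.5],1],
    [[0,0,0],[0,0,0],1],
  ],
)

```text
time: 21.22
ee_pos: [0.4513, -0.0343, 0.1393]
orientation: [0.972, -0.088, 0.217, 0.02]
contact_force: [0.1, 0.2, 0.2]
finger_gap: 0.085
finger_force: 0.0
```

Call:
carry_out(
  targets=[
    [[0,0,0],[0,0,0],0.4],
    [[0,0,0],[0,0,0],0.25],
    [[0,0,0],[0,0,0],0.1],
    [[0,0,0],[0,0,0],0],
    [[0,0,0],[0,0,0],0],
  ],
  squeeze=25,
)

```text
time: 21.85
ee_pos: [0.4511, -0.034, 0.1395]
orientation: [0.972, -0.088, 0.218, 0.02]
contact_force: [-3.1, -0.3, 6.7]
finger_gap: 0.0161
finger_force: 24.2
```

The gap reads 16 mm, and these readings have run about 2 mm low (34 mm shows as 32), so the pads are probably on the 18 mm ball. I'll open, go 9 mm further along the bar and close again.

Call:
carry_out(
  targets=[
    [[0,0,0],[0,0,0],0.4],
    [[0,0,0],[0,0,0],0.6],
    [[0,0,0],[0,0,0.5],0.6],
    [[0,0,0],[0,0,0.5],0.6],
    [[0,0,0],[0,0,0],0.6],
  ],
)

```text
time: 22.48
ee_pos: [0.4553, -0.0348, 0.1295]
orientation: [0.972, -0.088, 0.217, 0.02]
contact_force: [-0.7, -0.5, 0.6]
finger_gap: 0.0513
finger_force: 0.0
```

Call:
carry_out(
  targets=[
    [[0,0,0],[0,0,0],0.3],
    [[0,0,0],[0,0,0],0.15],
    [[0,0,0],[0,0,0],0],
    [[0,0,0],[0,0,0],0],
    [[0,0,0],[0,0,0],0],
  ],
  squeeze=25,
)

```text
time: 23.1
ee_pos: [0.4553, -0.0349, 0.1302]
orientation: [0.972, -0.088, 0.217, 0.02]
contact_force: [-1.8, -1.6, 2.1]
finger_gap: 0.0135
finger_force: 24.3
```

Now it reads 13.5 mm, so it's on the bar. Squeeze harder and lift gently.

Call:
carry_out(
  targets=[
    [[0,0,0],[0,0,0],0],
    [[0,0,0],[0.1,0,-0.2],0],
    [[0,0,0],[0.2,0,-0.35],0],
    [[0,0,0],[0.2,0,-0.4],0],
    [[0,0,0],[0.2,0,-0.4],0],
  ],
  squeeze=70,
)

```text
time: 23.72
ee_pos: [0.4554, -0.0349, 0.145]
orientation: [0.972, -0.088, 0.216, 0.02]
contact_force: [-2.4, -4.4, -9.3]
finger_gap: 0.0128
finger_force: 68.1
```

Call:
carry_out(
  targets=[
    [[0,0,0],[0.2,0,-0.35],0],
    [[0,0,0],[0.1,0,-0.2],0],
    [[0,0,0],[0,0,0],0],
  ],
)

```text
time: 24.1
ee_pos: [0.4554, -0.0348, 0.1517]
orientation: [0.972, -0.088, 0.217, 0.02]
contact_force: [-7.9, -5.5, -1.5]
finger_gap: 0.0127
finger_force: 68.8
```

Call:
carry_out(
  targets=[
    [[0,0,0],[0.1,0,-0.15],0],
    [[0,0,0],[0.1,0,-0.2],0],
    [[0,0,0],[0,0,0],0],
  ],
)

```text
time: 24.48
ee_pos: [0.4554, -0.0348, 0.1554]
orientation: [0.972, -0.088, 0.216, 0.02]
contact_force: [-7.4, -6.4, -4.9]
finger_gap: 0.0127
finger_force: 68.7
```

Run:
```python
from go import *
s=sense();print(s["q"].round(3),s["ee_pos"].round(4),s["contact_force"],s["ft_torque"],s["finger_gap"])
```

```text
[-0.37   0.331  1.992  0.208  0.395  1.206] [ 0.4554 -0.0348  0.1554] [-7.36691061 -6.42870572 -4.93758132] [-0.78680765  1.43827972 -0.54792375] 0.01269320236779842
```

Call:
carry_out(
  targets=[
    [[0,0,0],[-0.1,0,0.15],0],
    [[0,0,0],[-0.1,0,0.2],0],
    [[0,0,0],[0,0,0],0],
  ],
)

```text
time: 24.85
ee_pos: [0.4554, -0.0348, 0.1519]
orientation: [0.972, -0.088, 0.217, 0.02]
contact_force: [-9.8, -5.7, 1.8]
finger_gap: 0.0126
finger_force: 69.9
```

Call:
carry_out(
  targets=[
    [[0,0,0],[0,0,0.1],0],
    [[0,0,0],[0,0,0],0],
  ],
)

```text
time: 25.1
ee_pos: [0.4554, -0.0348, 0.1515]
orientation: [0.972, -0.088, 0.217, 0.02]
contact_force: [-17.9, -4.9, 12.6]
finger_gap: 0.0125
finger_force: 71.0
```

The stage is now held from below at about 21.5 mm (+12.6 N), so the pawl has caught. I'll relieve the force and let go gently.

Call:
carry_out(
  targets=[
    [[0,0,0],[0,0,-0.1],0],
    [[0,0,0],[-0.1,0,0],0],
    [[0,0,0],[0,0,0],0],
  ],
  squeeze=20,
)

```text
time: 25.48
ee_pos: [0.4552, -0.0348, 0.1519]
orientation: [0.972, -0.088, 0.218, 0.02]
contact_force: [-6.5, -3.4, 3.9]
finger_gap: 0.0126
finger_force: 69.2
```

Call:
carry_out(
  targets=[
    [[0,0,0],[0,0,0],0.25],
    [[0,0,0],[0,0,0],0.45],
    [[0,0,0],[0,0,0],0.6],
    [[0,0,0],[0,0,0],0.6],
  ],
)

```text
time: 25.98
ee_pos: [0.4555, -0.0348, 0.1512]
orientation: [0.972, -0.088, 0.217, 0.02]
contact_force: [0.8, -0.7, -0.0]
finger_gap: 0.0512
finger_force: 0.0
```

Call:
carry_out(
  targets=[
    [[0,0,0],[0,0,-1],0.6],
    [[0,0,0],[0,0,-2],0.6],
    [[0,0,0],[0,0,-3],0.6],
    [[0,0,0],[0,0,-4],0.6],
    [[0,0,0],[0,0,-4],0.6],
  ],
)

```text
time: 26.6
ee_pos: [0.3957, -0.0238, 0.2793]
orientation: [0.972, -0.088, 0.217, 0.02]
contact_force: [-0.2, -0.6, 0.1]
finger_gap: 0.0511
finger_force: 0.0
```

Call:
carry_out(
  targets=[
    [[0,0,0],[0,5,0],0.6],
    [[0,0,0],[0,5,0],0.6],
    [[0,0,0],[0,5,0],0.6],
    [[0,0,0],[0,0,0],0.6],
    [[0,0,0],[0,0,0],0.6],
  ],
)

```text
time: 27.22
ee_pos: [0.3695, -0.171, 0.2779]
orientation: [0.972, -0.088, 0.217, 0.02]
contact_force: [-0.1, 0.0, 0.3]
finger_gap: 0.0513
finger_force: 0.0
```

Run:
```python
from go import *
s=sense();print(s["ee_pos"].round(3),s["contact_force"])
c=read_camera("scene"); im=c["color"]
a=cv2.imread("pics/scene0.png")[:,:,::-1]
# where eyepiece top / base and ring are expected at +22 mm, and dark-blob measurement there
E=[.545,-.052]
print("expect base/top, raised:",proj(c,[E+[.115],E+[.158]]).round(1).tolist()," not raised:",proj(c,[E+[.093],E+[.136]]).round(1).tolist())
u0,v0=345,225; g=im[v0:262,u0:378].astype(int).sum(2)
m=(g<170).astype(np.uint8); n,l,st,ce=cv2.connectedComponentsWithStats(m)
for i in range(1,n):
    if st[i,4]>15: print("dark blob x",st[i,0]+u0,"y",st[i,1]+v0,"wh",st[i,2:4],st[i,4],(ce[i]+[u0,v0]).round(1))
hc=im[240:285,280:305].astype(int).sum(2)<200; y,x=np.nonzero(hc); print("canister lid",len(x),x.mean()+280,y.mean()+240,"expected",proj(c,[[.483,.107,.056]]).round(1), [x.min()+280,x.max()+280,y.min()+240,y.max()+240])
```

```text
[ 0.369 -0.171  0.278] [-0.07800848  0.04084093  0.32332127]
expect base/top, raised: [[359.5, 243.8], [360.6, 229.7]]  not raised: [[358.9, 250.8], [360.0, 237.0]]
dark blob x 349 y 227 wh [29 32] 561 [365.9 239. ]
canister lid 99 291.75757575757575 259.0808080808081 expected [[292.7 254.9]] [np.int64(281), np.int64(297), np.int64(240), np.int64(265)]
```

The arm may block the scene camera's view. I'll move it left and measure the rise numerically against the pre-lift picture.

Call:
carry_out(
  targets=[
    [[0,0,0],[0,-5,0],0.6],
    [[0,0,0],[0,-5,0],0.6],
    [[0,0,0],[0,-5,0],0.6],
    [[0,0,0],[0,-5,-1],0.6],
    [[0,0,0],[0,-5,-1],0.6],
  ],
)

```text
time: 27.9
ee_pos: [0.4055, 0.0789, 0.2963]
orientation: [0.972, -0.087, 0.218, 0.02]
contact_force: [0.6, -0.9, 0.8]
finger_gap: 0.0513
finger_force: 0.0
```

Call:
carry_out(
  targets=[
    [[0,0,0],[0,-5,0],0.6],
    [[0,0,0],[0,-4,0],0.6],
    [[0,0,0],[0,0,0],0.6],
  ],
)

```text
time: 28.28
ee_pos: [0.4215, 0.1677, 0.2958]
orientation: [0.972, -0.085, 0.217, 0.019]
contact_force: [-0.1, -0.5, -0.1]
finger_gap: 0.0516
finger_force: 0.0
```

Run:
```python
from go import *
s=sense();print(s["ee_pos"].round(3),s["contact_force"].round(1))
c=read_camera("scene"); im=np.ascontiguousarray(c["color"])
f=cv2.imread("pics/f.png")[:,:,::-1]; f=cv2.resize(f,(160,160),interpolation=cv2.INTER_AREA)  # = scene[140:300,290:450] before lift
def match(n,x0,x1,y0,y1):
    t=np.ascontiguousarray(f[y0-140:y1-140,x0-290:x1-290]); r=cv2.matchTemplate(im[y0-18:y1+18,x0-12:x1+12],t,cv2.TM_CCOEFF_NORMED)
    _,m,_,l=cv2.minMaxLoc(r); print(n,"shift",l[0]-12,l[1]-18,"score",round(m,2))
match("eyepiece",351,369,235,256); match("handle",336,349,259,273); match("stage+eyepiece",340,378,236,266); match("plinth(check)",330,345,270,285)
match("canister",290,300,252,280)
for n,P in(("stage",[.545,-.052,.094]),("handle",[.4755,-.0387,.085])): print(n,"expected shift",(proj(c,np.add(P,[0,0,.022]))-proj(c,P)).round(1))
```

```text
[0.422 0.168 0.296] [-0.1 -0.5 -0.1]
eyepiece shift 1 -7 score 0.91
handle shift 1 -6 score 0.9
stage+eyepiece shift 1 -7 score 0.88
plinth(check) shift 0 0 score 0.97
canister shift 0 0 score 1.0
stage expected shift [[ 0.6 -7. ]]
handle expected shift [[ 0.4 -7.1]]
```

The stage, handle and eyepiece all moved up about 7 px, as expected for one 22 mm notch. The plinth and canister haven't moved and the robot is clear, so I'm handing in.

```bash
python3 -c "
from cell import job_done; print(job_done())"
```

```text
the job is handed in; nothing more can be done
None
```

I've handed the job in: the canister stands on the desk, the eyepiece stands centred on the stage, and the stage is resting on its pawl one notch up by camera check; the hand-in gave no verdict.

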